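# Aim the viewer mirror, then hold a tube slanted over it

### The job

Turn the aim knob of the tube viewer in small turns until its sliding pointer lines up with the small steel mark set on the scale, and let go of the knob. Then draw the tall tube with the wide stopper out of the rack, tip it to a slant of about 45 degrees with its foot as the lower end, and keep it raised with the foot over the middle of the round mirror, about 7 cm above it: the job finishes while you are still holding it there, still and free of everything else. Do not knock the tube against the viewer, and leave the short tubes and the other things on the bench where they are.

Things in the scene. Friction and masses are not known exactly. Their poses are not given: they have to be found in the camera images.
- viewer: tube viewer fixed to the bench: a grey slab 200 mm (x) by 280 mm (y), 44 mm high, with a round mirror, an aim knob, a scale with a sliding pointer, and a low white lamp bar (top at 68 mm) behind the mirror. Origin: centre of its underside, on the bench; x runs away from the robot's side, y along its length (to the robot's left at yaw 0), z up.
- knob_grip (a point): middle of the black grip bar of the aim knob (bar 40 mm long, 12 mm thick, 28 mm high; a 22 mm radius disc 8 mm high lies under it). The point lies on the knob's upright axis, 70 mm above the bench, 11 mm above the bar's lower edge and 11 mm below its top (81 mm); its x axis runs along the bar, y across its thickness, z up. The knob stands at x -45, y -88 mm in the viewer's frame, 26 mm above the viewer's deck.
- aim_knob (a joint): angle of the aim knob in rad, growing clockwise seen from above, 0 when the bar lies along the viewer's x; range -2.2 to 2.2; it starts negative and the pointer always starts on the viewer's -y side of the mark, so it must be turned clockwise by 0.6 to 2.6 rad. It turns against light friction (0.03 N m) and stays where it is left. Each rad clockwise moves the pointer 12 mm towards the viewer's +y (and tilts the mirror a little about its middle).
- pointer_tip (a point): tip of the dark sliding pointer, a 3 mm wide bar lying along the viewer's x on the white scale plate, which lies on the far side of the knob; it slides along the viewer's y, geared to the knob
- mark_tip (a point): tip of the mark: a 3 mm wide dark bar with a steel foot, across the same scale, pointing at the pointer from the far side; its y axis is the viewer's y. It stands in another place along the scale each time and does not move. Aligned means that pointer and mark have the same y in the viewer's frame.
- mirror_mid (a point): middle of the round mirror (100 mm across), 64 mm above the bench, at about x -8, y 65 mm in the viewer's frame
- rack: white block fixed to the bench, 70 mm (x) by 235 mm (y), 34 mm high, with a row of four upright round holes along its y, 55 mm apart, at y -82.5, -27.5, 27.5 and 82.5 mm; each hole is 18.5 mm wide and 24 mm deep. Origin: centre of its underside. One tube stands in each hole, in a different order each time.
- tube_mid (a point): half-way up the tall tube, on its axis (z points to the stopper): glass with a paper label, 16 mm in diameter, 100 mm long in all, 35 g; its rubber stopper is a disc 22 mm wide, 10 mm high. The point starts 60 mm above the bench, 50 mm from either end. Best gripped about 20 mm above this point, under the stopper: lower down, a gripper with short fingers meets the stopper with its body.
- tube_foot (a point): the middle of the foot (lower end) of the tall tube, 50 mm from tube_mid; 10 mm above the bench at the start
- tube: the tall tube as a whole; origin at its foot, z to the stopper
- short1_mid (a point): half-way up a short tube in the rack (bystander): 16 mm in diameter, 78 mm long, stopper no wider than the tube, top 88 mm above the bench
- short2_mid (a point): half-way up a short tube in the rack (bystander): 16 mm in diameter, 78 mm long, stopper no wider than the tube, top 88 mm above the bench
- short3_mid (a point): half-way up a short tube in the rack (bystander): 16 mm in diameter, 78 mm long, stopper no wider than the tube, top 88 mm above the bench
- jar: bystander: amber jar, 52 mm wide, 65 mm high, origin under its centre
- reagent: bystander: white bottle, 60 mm wide, 135 mm high, origin under its centre
- beaker: bystander: clear beaker, 66 mm wide, 75 mm high, origin under its centre
- slidebox: bystander: grey box, 35 by 85 mm, 32 mm high, origin under its centre
- timer: bystander: flat white box, 65 by 75 mm, 24 mm high, origin under its centre
There are look-alikes about, which are no part of the job. What is shaped like the rack but green is not meant.

How it is judged:
On the way, in this order (a step that is already met when the one before it is completed fails the run):
1. the pointer lines up with the mark (within 2.5 mm) and the knob is let go (y of pointer_tip in the frame of mark_tip between -0.0025 and 0.0025 m and contact force between viewer and the fingers below 0.1 N), for 0.2 s.
2. the tall tube is drawn up out of the rack in the fingers (height (world z) of tube_foot above 0.05 m and contact force between tube and the fingers above 0.5 N), for 0.1 s.
At the end, for the whole second after the job is handed in: The pointer is within 2.5 mm of the mark with the knob let go; the tall tube is held still in the fingers, its axis 30 to 60 degrees from upright with the foot lower, the foot within 30 mm (level) of the mirror's middle and 40 to 100 mm above it, touching neither the viewer nor the rack (all of step 1 and angle between tube's own z axis and vertical between 0.52 and 1.05 rad and horizontal distance between tube_foot and mirror_mid below 0.03 m and height (world z) of tube_foot between 0.104 and 0.164 m and contact force between tube and the fingers above 0.5 N and contact force between tube and viewer below 0.1 N and contact force between tube and rack below 0.1 N and linear speed of tube below 0.03 m/s and angular speed of tube below 0.3 rad/s); the arm keeps its last pose, push and grip.
It fails at once if the tube is knocked against the viewer (contact force between tube and viewer above 2 N).
It fails at once if a short tube is disturbed (moved by more than 20 mm) (distance of any of short1_mid, short2_mid, short3_mid from where it was at the start of the episode above 0.02 m).
It fails at once if another thing on the bench is moved by more than 30 mm (distance of any of jar, reagent, beaker, slidebox, timer from where it was at the start of the episode above 0.03 m).
It also fails if it takes over 58 s, if anything falls off the work surface, if the arm or the gripper's body presses on something with over 40 N, if the wrist force passes 120 N, or if a joint passes its speed limit or range.

### The arm

A 6-joint arm with a two-finger parallel gripper is mounted at the origin on the work surface. World frame = base frame: x ahead of the robot, y to its left, z up, the work surface at z = 0. Lengths are in m, angles in rad, forces in N, time in s.
With the tool pointing down it reaches from about 0.35 to 0.875 m from the base axis. Payload 15.5 kg.
Tool frame: the origin (TCP) lies between the finger pads; the fingertips stand env.nose_length ahead of it and the grasp point (between the pads) lies 8 mm behind it (env.nose_length is the distance from the TCP to the fingertips, in m); z points along the fingers, y is the line along which they close (so a half turn about z gives the same grasp; the last joint's range is limited). The gripper opens to 85 mm and grips with 20 to 120 N. Pads are 22 mm wide; open, the fingers measure 114 mm over their backs; the gripper's body (76 mm by 85 mm) begins 54 mm behind the grasp point. The pads swing forward as they close: fully open they stand 13 mm farther back than shut.
Start: joints at [1.121, 0.494, 1.345, -0, 1.302, -0.096], TCP at [0.217, 0.586, 0.208] pointing down, gripper open.
Joint ranges: [-2.91, 2.91], [-0.82, 2.16], [0.22, 2.67], [-1.22, 4.37], [0.12, 2.79], [-3.08, 3.08]. Speed limits (rad/s): [1.89, 1.89, 2.57, 3.01, 3.01, 3.01].

### API

Orientations are given as a 3x3 rotation matrix whose columns are the frame's x, y, z axes.
In Python, from plant import state, eyes, env gives the robot as it stands.
- The arm moves only by the shell command python3 -m inch 'ROWS' [FORCE]. ROWS is JSON, a list of rows, each an object with "hand": the opening, from -1 (shut) to 1 (fully open), so that 0 is half open; "dp": the shift along the world's x, y, z each as a share of 0.05 m, from -1 to 1, a list of three; "angular": the turn, a rotation vector about the world's x, y, z each as a share of 0.15 rad, from -1 to 1, a list of three. A call has exactly 5 rows; each row shifts and turns the commanded pose from where the row before left it; what a row does not reach is not made up. A row lasts 1/10 s, in which the tool goes at most 50 mm and 8.59 degrees, less where a joint would pass 70% of its speed; a pose out of reach is approached as far as the arm can. A call with a number of a shift or a turn outside -1 to 1 is refused whole. A call with a gripper value outside its range is refused whole. The fingers move at their own pace and stop on an object; FORCE is the grip in N (left out, the last holds). Time passes only in rows, so rows that do not move let the fingers close, or fill a call up. It gives the time, the measured TCP pose, the force, the opening and the grip force at its end, in the units of the state.
- state(): the state, without advancing time (a new reading comes with each control period).
- eyes.get_image(name): name is "side" or "top"; returns a dict with "image" (480x640x3 uint8, blue, green, red), "depth" (480x640 float32, m along the optical axis (not along the pixel's ray), 0 where there is no reading), "intrinsics" (3x3 intrinsics, pixels), "camera_from_world" (4x4, takes a point from world to camera coordinates). Camera axes: x right, y up, looking along -z (the intrinsics and any distortion apply to the point x, -y, -z); pixel columns grow to the right and rows downward; lengths in m; the calibration is good to about 2 mm. A picture is of the moment at which its call begins.
- env.close_job(): hands the job in; it is judged then, once.
The state is a dict: "time": time; "joints": joint angles; "qd": joint speeds; "joint_efforts": joint torques, N m; "tcp_pos": TCP position; "tool_rot": TCP orientation; "contact_force": force on the tool from outside, world axes, zero at the start; "moment": the same for the moment, N m; "opening": finger opening in m; "grasp_force": force on a finger pad.
Only numpy, scipy, OpenCV 4.12 (cv2) and the standard library are available. Lean on these libraries where they do the work, as an engineer would, in place of code of your own. Each camera call takes 0.05 s, during which the arm holds its last target. There are 200 camera calls.

## Working session

There is one attempt and no reset: what is moved stays moved. The work goes in short steps, Python scripts to look and compute and a shell command to move; the robot and the scene stay as the last step left them, time stands still between calls to the robot, and variables do not carry over. Pictures are saved under pics/ and viewed, at most 10 in all, crops included, and the job is handed in when it is done.

```bash
mkdir -p pics; cat > h.py <<'E'
import numpy as np, cv2
from plant import state, eyes, env
def grab(n):
    d=eyes.get_image(n); return d
def world(d,u,v,z=None):
    K=d["intrinsics"];T=np.linalg.inv(d["camera_from_world"])
    r=np.array([(u-K[0,2])/K[0,0],-(v-K[1,2])/K[1,1],-1.0])
    o=T[:3,3];w=T[:3,:3]@r
    if z is None: return o+w*d["depth"][int(round(v)),int(round(u))]
    return o+w*(z-o[2])/w[2]
def proj(d,p):
    c=d["camera_from_world"]@np.append(p,1);K=d["intrinsics"]
    return K[0,0]*c[0]/-c[2]+K[0,2],K[1,1]*-c[1]/-c[2]+K[1,2]
E
python3 - <<'E'
from h import *
import pickle
for n in("top","side"):
    d=grab(n);pickle.dump(d,open(n+"0.pkl","wb"));cv2.imwrite(f"pics/{n}0.png",d["image"]);print(n,d["intrinsics"].round(1).tolist(),np.linalg.inv(d["camera_from_world"]).round(3).tolist())
print(env.nose_length,state())
E
ls
```

```text
top [[547.8, 0.0, 327.9], [0.0, 547.8, 236.4], [0.0, 0.0, 1.0]] [[0.024, 0.997, -0.069, 0.399], [-1.0, 0.025, 0.01, 0.035], [0.012, 0.069, 0.998, 1.366], [0.0, 0.0, 0.0, 1.0]]
side [[467.9, 0.0, 317.9], [0.0, 467.9, 236.0], [0.0, 0.0, 1.0]] [[-0.967, 0.148, -0.209, 0.304], [-0.255, -0.488, 0.835, 0.766], [0.021, 0.86, 0.51, 0.532], [0.0, 0.0, 0.0, 1.0]]
0.011 {'time': 0.1, 'joints': array([ 1.12149416e+00,  4.94129018e-01,  1.34606594e+00,  8.02794089e-07,
        1.30251309e+00, -9.54922152e-02]), 'qd': array([-0.00137697, -0.00108163, -0.00285043, -0.00071481,  0.00042264,
        0.00076453]), 'joint_efforts': array([ 2.18138943e-03, -8.83591247e+01, -3.84555495e+01, -2.00967288e-04,
        5.31883619e-03, -7.75983011e-08]), 'tcp_pos': array([0.2163847 , 0.58597092, 0.20765604]), 'tool_rot': array([[-9.38059375e-01,  3.46474202e-01, -4.85152350e-04],
       [ 3.46474526e-01,  9.38058844e-01, -1.00435156e-03],
       [ 1.07119548e-04, -1.11023432e-03, -9.99999378e-01]]), 'contact_force': array([-0.09627144,  0.28494605,  1.09504953]), 'moment': array([ 0.00368392, -0.00512914,  0.02811095]), 'grasp_force': 0.0, 'opening': 0.0855808317332543}
h.py
pics
side0.pkl
top0.pkl
```

View pics/top0.png

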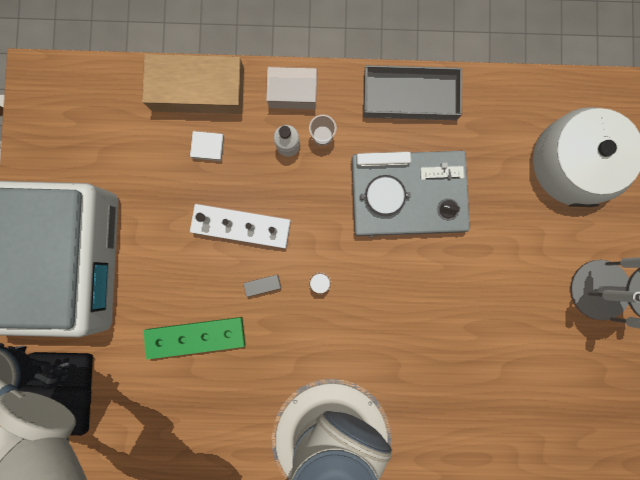

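View pics/side0.png

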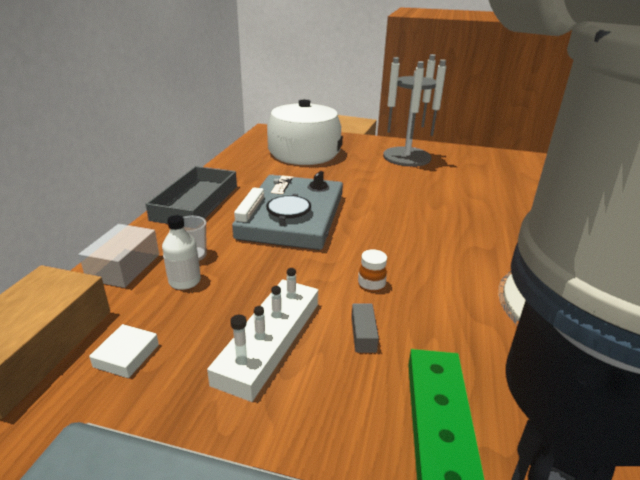

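The top view shows the viewer at about (410,195), with its knob near (449,209), scale near (442,172) and mirror near (386,195). The white rack runs from (200,217) to (272,230). The tall tube is the left one in the top view, at (200,217).

```bash
python3 - <<'E'
from h import *
import pickle
d=pickle.load(open("top0.pkl","rb"));im=d["image"]
a=cv2.resize(im[140:245,340:480],None,fx=5.7,fy=5.7,interpolation=cv2.INTER_CUBIC)[:598]
cv2.imwrite("pics/v.png",a)
# slab at deck height from depth
H=np.array([[world(d,u,v)[2] if d["depth"][v,u]>0 else 0 for u in range(340,480)] for v in range(140,250)])
m=((H>0.036)).astype(np.uint8)
n,l,s,c=cv2.connectedComponentsWithStats(m)
for i in range(1,n):
  if s[i,4]>1500:
    ys,xs=np.where(l==i);P=np.array([world(d,x+340,y+140,0.044)[:2] for x,y in zip(xs,ys)],np.float32)
    r=cv2.minAreaRect(P*1000);print("viewer",r,s[i])
g=im[190:260,170:310].astype(int);m=(g.min(2)>150).astype(np.uint8)
n,l,s,c=cv2.connectedComponentsWithStats(m);i=1+np.argmax(s[1:,4]);ys,xs=np.where(l==i)
P=np.array([world(d,x+170,y+190,0.034)[:2] for x,y in zip(xs,ys)],np.float32);print("rack",cv2.minAreaRect(P*1000))
for n,u,v,z in[("tall",200,217,.11),("s",226,223,.088),("s",249,227,.088),("s",272,231,.088),("knob",449,209,.081),("mirror",386,195,.064)]:
  print(n,world(d,u,v,z).round(4),world(d,u,v).round(4))
E
```

```text
viewer ((603.2081298828125, -175.41107177734375), (201.21852111816406, 279.24810791015625), 3.4996602535247803) [  12   11  118   85 9249]
rack ((511.84857177734375, 237.10174560546875), (237.15423583984375, 71.0321273803711), 81.96430969238281)
tall [0.5227 0.3173 0.11  ] [0.5226 0.317  0.1113]
s [0.5123 0.2611 0.088 ] [0.5122 0.2609 0.089 ]
s [0.5043 0.2071 0.088 ] [0.5045 0.2074 0.0858]
s [0.4963 0.1531 0.088 ] [0.4968 0.1537 0.0811]
knob [ 0.5597 -0.2627  0.081 ] [ 0.5598 -0.2629  0.0801]
mirror [ 0.5916 -0.1149  0.064 ] [ 0.5915 -0.1148  0.0649]
```

View pics/v.png

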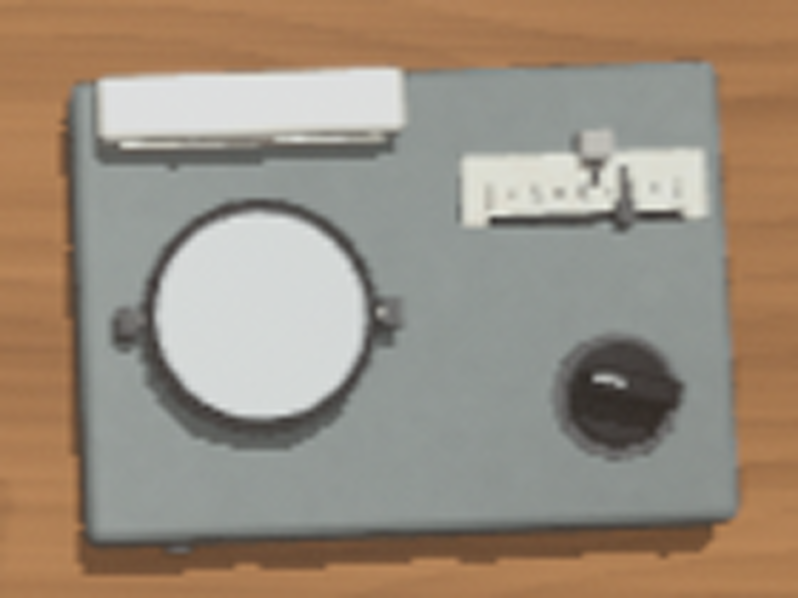

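The crop shows the pointer tip at about (623,170), right of the mark tip at (595,185). The gap is about 12 mm, so roughly 1 rad clockwise. The knob disc is centred at (620,397) and its bar runs roughly left to right. I'll measure both more closely.

```bash
cat >> h.py <<'E'
def bar(d,c=(.562,-.265),zmin=.068):
    u0,v0=map(int,proj(d,(*c,.075)));P=[]
    for v in range(v0-18,v0+18):
        for u in range(u0-18,u0+18):
            p=world(d,u,v)
            if zmin<p[2]<.1 and np.hypot(p[0]-c[0],p[1]-c[1])<.035:P.append(p)
    P=np.array(P);m=P.mean(0);w,V=np.linalg.eigh(np.cov((P-m)[:,:2].T))
    return len(P),m.round(4),np.sqrt(w).round(4),np.arctan2(V[1,1],V[0,1])
def gap(d,yaw=.061,c=(.6032,-.1754)):
    # darkness profiles along viewer y at rows of viewer x, on scale plate
    g=cv2.cvtColor(d["image"],cv2.COLOR_BGR2GRAY).astype(np.float32)
    R=np.array([[np.cos(yaw),-np.sin(yaw)],[np.sin(yaw),np.cos(yaw)]])
    ys=np.arange(-.125,-.035,.001);xs=np.arange(.025,.075,.002)
    uv=np.array([[proj(d,(*(R@np.array([x,y])+c),.05)) for y in ys] for x in xs],np.float32)
    return xs,ys,cv2.remap(g,uv[...,0],uv[...,1],cv2.INTER_CUBIC)
E
python3 - <<'E'
from h import *
import pickle
d=pickle.load(open("top0.pkl","rb"))
for z in(.064,.07,.076):print(bar(d,zmin=z))
e=pickle.load(open("side0.pkl","rb"))
print(bar(e))
xs,ys,G=gap(d)
cv2.imwrite("pics/gap.png",cv2.resize(np.clip(G,0,255).astype(np.uint8)[::-1,::-1],None,fx=8,fy=16,interpolation=cv2.INTER_NEAREST))
print(xs.round(3))
E
```

```text
(106, array([ 0.563 , -0.2646,  0.079 ]), array([0.0038, 0.0119]), np.float64(1.4094380082617652))
(95, array([ 0.5632, -0.2655,  0.0804]), array([0.0037, 0.0118]), np.float64(1.3969717558435966))
(84, array([ 0.5633, -0.2665,  0.0812]), array([0.0036, 0.0113]), np.float64(1.405835795726545))
(65, array([ 0.5647, -0.2603,  0.0756]), array([0.0035, 0.0123]), np.float64(1.3739161561575275))
[0.025 0.027 0.029 0.031 0.033 0.035 0.037 0.039 0.041 0.043 0.045 0.047
 0.049 0.051 0.053 0.055 0.057 0.059 0.061 0.063 0.065 0.067 0.069 0.071
 0.073]
```

View pics/gap.png

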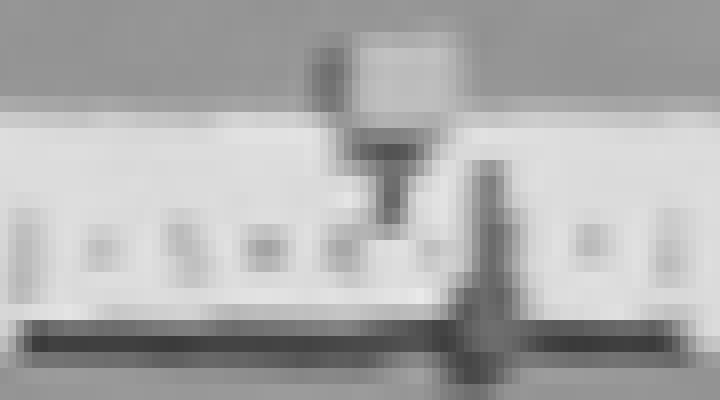

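The rectified scale has 8 px per mm. The mark is at column 392 and the pointer at 489, so the gap is 12.1 mm, or about 1.01 rad. The bar is at (0.5635, -0.2657) with yaw 1.40, so the tool yaw should go from 1.217 to -0.17.

```bash

python3 -m inch '[{"hand":0,"dp":[0.347,-0.852,0.1],"angular":[0,0,-0.462]},{"hand":0,"dp":[0.347,-0.852,0.1],"angular":[0,0,-0.462]},{"hand":0,"dp":[0.347,-0.852,0],"angular":[0,0,-0.462]},{"hand":0,"dp":[0.347,-0.852,0],"angular":[0,0,-0.462]},{"hand":0,"dp":[0.347,-0.852,0],"angular":[0,0,-0.462]}]'
python3 -m inch '[{"hand":0,"dp":[0.347,-0.852,0],"angular":[0,0,-0.462]},{"hand":0,"dp":[0.347,-0.852,0],"angular":[0,0,-0.462]},{"hand":0,"dp":[0.347,-0.852,0],"angular":[0,0,-0.462]},{"hand":0,"dp":[0.347,-0.852,0],"angular":[0,0,-0.462]},{"hand":0,"dp":[0.347,-0.852,0],"angular":[0,0,-0.462]}]'
python3 -m inch '[{"hand":0,"dp":[0.347,-0.852,0],"angular":[0,0,-0.462]},{"hand":0,"dp":[0.347,-0.852,0],"angular":[0,0,-0.462]},{"hand":0,"dp":[0.347,-0.852,0],"angular":[0,0,-0.462]},{"hand":0,"dp":[0.347,-0.852,0],"angular":[0,0,-0.462]},{"hand":0,"dp":[0.347,-0.852,0],"angular":[0,0,-0.462]}]'
python3 -m inch '[{"hand":0,"dp":[0.347,-0.852,0],"angular":[0,0,-0.462]},{"hand":0,"dp":[0.347,-0.852,0],"angular":[0,0,-0.462]},{"hand":0,"dp":[0.347,-0.852,0],"angular":[0,0,-0.462]},{"hand":0,"dp":[0.347,-0.852,0],"angular":[0,0,-0.462]},{"hand":0,"dp":[0.347,-0.852,0],"angular":[0,0,-0.462]}]'
cat >> h.py <<'E'
def st():
    s=state();R=s["tool_rot"];print("t",round(s["time"],2),"p",s["tcp_pos"].round(4),"yaw",round(float(np.arctan2(R[1,1],R[0,1])),3),"z",R[:,2].round(3),"open",round(s["opening"],4),"q",s["joints"].round(2),"F",s["contact_force"].round(1),s["grasp_force"])
E
python3 -c "
from h import *
st()"
```

```text
time: 0.6
tcp_pos: [0.3035, 0.3715, 0.2181]
tool_rot: [[-0.763, 0.646, -0.0], [0.646, 0.763, -0.0], [-0.0, -0.0, -1.0]]
contact_force: [1.1, -0.5, -0.0]
opening: 0.0426
grasp_force: 0.0
time: 1.1
tcp_pos: [0.3902, 0.1585, 0.2182]
tool_rot: [[-0.498, 0.867, 0.0], [0.867, 0.498, 0.0], [0.0, 0.0, -1.0]]
contact_force: [0.5, 0.9, -0.6]
opening: 0.0429
grasp_force: 0.0
time: 1.6
tcp_pos: [0.477, -0.0547, 0.2181]
tool_rot: [[-0.173, 0.985, -0.0], [0.985, 0.173, 0.0], [0.0, -0.0, -1.0]]
contact_force: [0.8, 0.9, 0.3]
opening: 0.0426
grasp_force: 0.0
time: 2.1
tcp_pos: [0.5637, -0.2675, 0.2179]
tool_rot: [[0.171, 0.985, -0.001], [0.985, -0.171, 0.0], [0.0, -0.001, -1.0]]
contact_force: [0.4, 1.7, -0.2]
opening: 0.0427
grasp_force: 0.0
t 2.1 p [ 0.5637 -0.2675  0.2179] yaw -0.172 z [-0.001  0.    -1.   ] open 0.0427 q [-0.54  0.48  1.33  0.    1.32 -0.37] F [ 0.4  1.7 -0.2] 0.0
```

```bash

python3 -m inch '[{"hand":0,"dp":[0,0.036,-0.8],"angular":[0,0,0]},{"hand":0,"dp":[0,0,-0.8],"angular":[0,0,0]},{"hand":0,"dp":[0,0,-0.7],"angular":[0,0,0]},{"hand":0,"dp":[0,0,-0.4],"angular":[0,0,0]},{"hand":0,"dp":[0,0,-0.18],"angular":[0,0,0]}]' 20
python3 -m inch '[{"hand":-1,"dp":[0,0,0],"angular":[0,0,0]},{"hand":-1,"dp":[0,0,0],"angular":[0,0,0]},{"hand":-1,"dp":[0,0,0],"angular":[0,0,0]},{"hand":-1,"dp":[0,0,0],"angular":[0,0,0]},{"hand":-1,"dp":[0,0,0],"angular":[0,0,0]}]' 20
```

```text
time: 2.6
tcp_pos: [0.5623, -0.2633, 0.0718]
tool_rot: [[0.168, 0.986, -0.003], [0.986, -0.168, 0.002], [0.001, -0.003, -1.0]]
contact_force: [-0.1, -0.5, 0.6]
opening: 0.0429
grasp_force: 0.0
time: 3.1
tcp_pos: [0.5639, -0.2641, 0.0749]
tool_rot: [[0.168, 0.986, 0.001], [0.986, -0.168, -0.001], [-0.0, 0.001, -1.0]]
contact_force: [-0.2, -0.2, -0.2]
opening: 0.0003
grasp_force: 0.0
```

```bash
python3 - <<'E'
from h import *
d=grab("side");st()
print(proj(d,(.5635,-.2657,.08)))
a=cv2.resize(d["image"][120:260,200:400],None,fx=4,fy=4,interpolation=cv2.INTER_CUBIC)
cv2.imwrite("pics/s1.png",a)
E
```

```text
t 3.15 p [ 0.5638 -0.264   0.0747] yaw -0.169 z [ 0.001 -0.    -1.   ] open -0.0001 q [-0.53  0.64  1.49 -0.    1.01 -0.36] F [ 0.8 -1.1 -0.3] 0.0
(np.float64(318.91989109582187), np.float64(173.34231191427466))
```

View pics/s1.png

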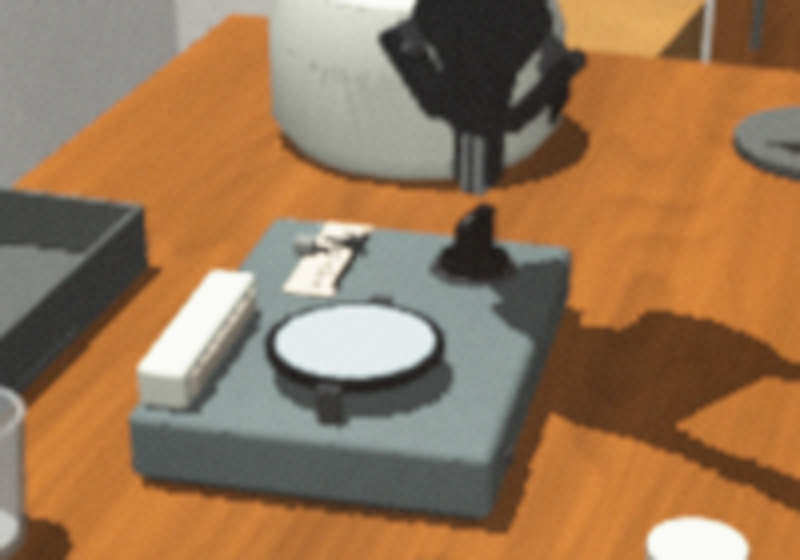

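The side view shows the shut fingers, tip at crop (475,190), above the bar top at (475,207). I'll measure where the tips really are using depth.

```bash
python3 - <<'E'
from h import *
d=grab("side")
for v in range(156,190,2):print(v,[world(d,u,v).round(3).tolist() for u in(317,319,321)])
t=grab("top")
print(proj(t,(.5635,-.2657,.07)),bar(t,zmin=.064))
E
```

```text
156 [[0.566, -0.255, 0.129], [0.561, -0.251, 0.13], [0.556, -0.252, 0.131]]
158 [[0.566, -0.251, 0.125], [0.56, -0.25, 0.126], [0.557, -0.256, 0.124]]
160 [[0.566, -0.252, 0.12], [0.56, -0.251, 0.12], [0.556, -0.252, 0.121]]
162 [[0.566, -0.253, 0.114], [0.56, -0.249, 0.116], [0.556, -0.253, 0.115]]
164 [[0.565, -0.252, 0.109], [0.56, -0.251, 0.111], [0.557, -0.258, 0.108]]
166 [[0.564, -0.249, 0.106], [0.56, -0.25, 0.106], [0.556, -0.256, 0.104]]
168 [[0.565, -0.253, 0.099], [0.56, -0.251, 0.1], [0.557, -0.259, 0.097]]
170 [[0.623, -0.476, -0.002], [0.616, -0.476, -0.001], [0.611, -0.479, -0.002]]
172 [[0.618, -0.458, -0.001], [0.566, -0.275, 0.079], [0.561, -0.277, 0.079]]
174 [[0.568, -0.263, 0.079], [0.564, -0.269, 0.077], [0.56, -0.272, 0.076]]
176 [[0.564, -0.251, 0.079], [0.561, -0.257, 0.077], [0.559, -0.27, 0.072]]
178 [[0.564, -0.251, 0.074], [0.561, -0.259, 0.071], [0.56, -0.275, 0.064]]
180 [[0.564, -0.249, 0.069], [0.561, -0.26, 0.065], [0.56, -0.273, 0.06]]
182 [[0.564, -0.249, 0.064], [0.561, -0.26, 0.06], [0.56, -0.275, 0.053]]
184 [[0.563, -0.248, 0.059], [0.561, -0.26, 0.054], [0.557, -0.265, 0.053]]
186 [[0.564, -0.251, 0.053], [0.559, -0.253, 0.052], [0.556, -0.259, 0.05]]
188 [[0.562, -0.245, 0.05], [0.558, -0.248, 0.049], [0.553, -0.248, 0.05]]h.py:20: RuntimeWarning: Mean of empty slice.
  P=np.array(P);m=P.mean(0);w,V=np.linalg.eigh(np.cov((P-m)[:,:2].T))
  ret = ret.dtype.type(ret / rcount)
Traceback (most recent call last):
  File "h.py", line 20, in bar
    P=np.array(P);m=P.mean(0);w,V=np.linalg.eigh(np.cov((P-m)[:,:2].T))
                                                        ~~~~~^^^^^^
IndexError: too many indices for array: array is 1-dimensional, but 2 were indexed
```

The tips are really at z ≈ 0.097 with the reported TCP at 0.0747, so they stand about 33 mm higher along the tool than stated. x and y agree. I'll open, go down about 34 mm more with a force check, and close.

```bash

python3 -m inch '[{"hand":0,"dp":[0,0,0],"angular":[0,0,0]},{"hand":0,"dp":[0,0,0],"angular":[0,0,0]},{"hand":0,"dp":[0,0,0],"angular":[0,0,0]},{"hand":0,"dp":[0,0,-0.2],"angular":[0,0,0]},{"hand":0,"dp":[0,0,-0.1],"angular":[0,0,0]}]' 20
python3 -m inch '[{"hand":0,"dp":[0,0,-0.1],"angular":[0,0,0]},{"hand":0,"dp":[0,0,-0.1],"angular":[0,0,0]},{"hand":0,"dp":[0,0,-0.1],"angular":[0,0,0]},{"hand":0,"dp":[0,0,0],"angular":[0,0,0]},{"hand":0,"dp":[0,0,0],"angular":[0,0,0]}]' 20
python3 -m inch '[{"hand":-1,"dp":[0,0,0],"angular":[0,0,0]},{"hand":-1,"dp":[0,0,0],"angular":[0,0,0]},{"hand":-1,"dp":[0,0,0],"angular":[0,0,0]},{"hand":-1,"dp":[0,0,0],"angular":[0,0,0]},{"hand":-1,"dp":[0,0,0],"angular":[0,0,0]}]' 20
python3 -c "
from h import *
st();d=grab('side')
for v in range(160,190,2):print(v,[world(d,u,v).round(3).tolist() for u in(315,319,323)])
"
```

```text
time: 3.75
tcp_pos: [0.5632, -0.2637, 0.0581]
tool_rot: [[0.168, 0.986, -0.001], [0.986, -0.168, 0.0], [0.0, -0.001, -1.0]]
contact_force: [1.1, -0.1, -0.4]
opening: 0.043
grasp_force: 0.0
time: 4.25
tcp_pos: [0.5635, -0.2639, 0.0441]
tool_rot: [[0.168, 0.986, -0.0], [0.986, -0.168, 0.0], [0.0, -0.0, -1.0]]
contact_force: [-0.4, 0.0, 0.1]
opening: 0.0424
grasp_force: 0.0
time: 4.75
tcp_pos: [0.5664, -0.2646, 0.045]
tool_rot: [[0.168, 0.986, 0.005], [0.986, -0.168, -0.002], [-0.001, 0.006, -1.0]]
contact_force: [14.6, 0.2, -4.4]
opening: 0.0108
grasp_force: 26.1
t 4.75 p [ 0.5664 -0.2646  0.045 ] yaw -0.169 z [ 0.005 -0.002 -1.   ] open 0.0108 q [-0.53  0.68  1.51  0.    0.95 -0.36] F [14.6  0.2 -4.4] 26.128880381584167
160 [[0.575, -0.268, 0.112], [0.56, -0.251, 0.121], [0.55, -0.247, 0.123]]
162 [[0.574, -0.264, 0.109], [0.56, -0.25, 0.116], [0.55, -0.247, 0.118]]
164 [[0.574, -0.266, 0.103], [0.56, -0.248, 0.111], [0.55, -0.248, 0.113]]
166 [[0.572, -0.26, 0.1], [0.561, -0.256, 0.103], [0.55, -0.252, 0.106]]
168 [[0.573, -0.261, 0.095], [0.559, -0.249, 0.101], [0.551, -0.255, 0.1]]
170 [[0.572, -0.258, 0.091], [0.56, -0.25, 0.095], [0.55, -0.251, 0.096]]
172 [[0.572, -0.261, 0.084], [0.559, -0.25, 0.09], [0.551, -0.255, 0.09]]
174 [[0.573, -0.264, 0.078], [0.559, -0.25, 0.085], [0.55, -0.254, 0.085]]
176 [[0.569, -0.248, 0.079], [0.559, -0.251, 0.08], [0.55, -0.251, 0.081]]
178 [[0.568, -0.245, 0.076], [0.559, -0.249, 0.075], [0.549, -0.252, 0.075]]
180 [[0.568, -0.247, 0.069], [0.559, -0.252, 0.069], [0.589, -0.414, -0.004]]
182 [[0.569, -0.249, 0.064], [0.561, -0.261, 0.059], [0.556, -0.281, 0.051]]
184 [[0.568, -0.247, 0.059], [0.562, -0.261, 0.054], [0.553, -0.266, 0.053]]
186 [[0.569, -0.251, 0.052], [0.56, -0.254, 0.052], [0.549, -0.253, 0.054]]
188 [[0.567, -0.245, 0.049], [0.558, -0.249, 0.049], [0.549, -0.251, 0.049]]
```

```bash

python3 -m inch '[{"hand":-1,"dp":[0.05,-0.03,0],"angular":[0,0,-0.5]},{"hand":-1,"dp":[0,0,0],"angular":[0,0,-0.7]},{"hand":-1,"dp":[0,0,0],"angular":[0,0,-0.7]},{"hand":-1,"dp":[0,0,0],"angular":[0,0,-0.7]},{"hand":-1,"dp":[0,0,0],"angular":[0,0,-0.7]}]' 20
python3 -m inch '[{"hand":-1,"dp":[0,0,0],"angular":[0,0,-0.7]},{"hand":-1,"dp":[0,0,0],"angular":[0,0,-0.7]},{"hand":-1,"dp":[0,0,0],"angular":[0,0,-0.7]},{"hand":-1,"dp":[0,0,0],"angular":[0,0,-0.7]},{"hand":-1,"dp":[0,0,0],"angular":[0,0,-0.6]}]' 20
python3 -m inch '[{"hand":-1,"dp":[0,0,0],"angular":[0,0,0]},{"hand":-1,"dp":[0,0,0],"angular":[0,0,0]},{"hand":0,"dp":[0,0,0],"angular":[0,0,0]},{"hand":0,"dp":[0,0,0],"angular":[0,0,0]},{"hand":0,"dp":[0,0,0],"angular":[0,0,0]}]' 20
python3 -m inch '[{"hand":0,"dp":[0,0,0.3],"angular":[0,0,0]},{"hand":0,"dp":[0,0,0.7],"angular":[0,0,0]},{"hand":0,"dp":[0,0,1],"angular":[0,0,0]},{"hand":0,"dp":[-0.5,0.6,0.6],"angular":[0,0,0]},{"hand":0,"dp":[-0.7,0.7,0],"angular":[0,0,0]}]' 20
python3 - <<'E'
from h import *
st();d=grab("top")
xs,ys,G=gap(d)
a=cv2.resize(np.clip(G,0,255).astype(np.uint8)[::-1,::-1],None,fx=8,fy=16,interpolation=cv2.INTER_NEAREST)
cv2.imwrite("pics/gap2.png",a)
E
```

```text
time: 5.3
tcp_pos: [0.5683, -0.2655, 0.0451]
tool_rot: [[0.62, 0.785, 0.004], [0.785, -0.62, -0.001], [0.002, 0.004, -1.0]]
contact_force: [12.3, 3.6, -1.4]
opening: 0.0112
grasp_force: 26.5
time: 5.8
tcp_pos: [0.5696, -0.2669, 0.0451]
tool_rot: [[0.924, 0.382, 0.007], [0.382, -0.924, -0.003], [0.005, 0.006, -1.0]]
contact_force: [17.5, -6.7, -9.1]
opening: 0.0115
grasp_force: 25.5
time: 6.3
tcp_pos: [0.5658, -0.2653, 0.0442]
tool_rot: [[0.922, 0.386, -0.0], [0.386, -0.922, 0.0], [-0.0, -0.0, -1.0]]
contact_force: [-0.6, -1.8, 0.9]
opening: 0.0427
grasp_force: 0.0
time: 6.8
tcp_pos: [0.5085, -0.2016, 0.1791]
tool_rot: [[0.923, 0.386, 0.008], [0.386, -0.923, -0.004], [0.006, 0.007, -1.0]]
contact_force: [0.8, -0.1, 0.3]
opening: 0.0426
grasp_force: 0.0
t 6.8 p [ 0.5085 -0.2016  0.1791] yaw -1.175 z [ 0.008 -0.004 -1.   ] open 0.0426 q [-0.49  0.41  1.58  0.    1.14  0.69] F [ 0.8 -0.1  0.3] 0.0
```

View pics/gap2.png

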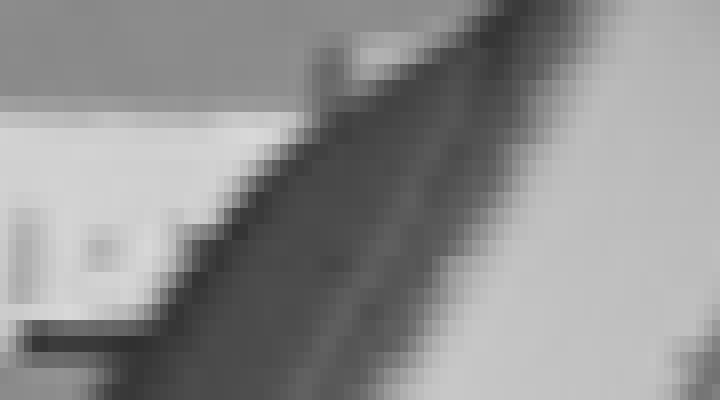

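The arm hides the scale in this view. I'll move over to the tube and check the pointer from there.

```bash

python3 -m inch '[{"hand":0,"dp":[0.02,0.7,0.1],"angular":[0,0,0.5]},{"hand":0,"dp":[0.02,0.8,0],"angular":[0,0,0.5]},{"hand":0,"dp":[0.02,0.8,0],"angular":[0,0,0.5]},{"hand":0,"dp":[0.02,0.8,0],"angular":[0,0,0.5]},{"hand":0,"dp":[0.02,0.8,0],"angular":[0,0,0.5]}]' 20
python3 -m inch '[{"hand":0,"dp":[0.02,0.8,0],"angular":[0,0,0.5]},{"hand":0,"dp":[0.02,0.8,0],"angular":[0,0,0.5]},{"hand":0,"dp":[0.02,0.8,0],"angular":[0,0,0.5]},{"hand":0,"dp":[0.02,0.8,0],"angular":[0,0,0.5]},{"hand":0,"dp":[0.02,0.8,0],"angular":[0,0,0.5]}]' 20
python3 -m inch '[{"hand":0,"dp":[0.05,0.8,0],"angular":[0,0,0.5]},{"hand":0,"dp":[0.05,0.8,0],"angular":[0,0,0.5]},{"hand":0,"dp":[0.05,0.65,0],"angular":[0,0,0.83]},{"hand":0,"dp":[0,0,0],"angular":[0,0,0]},{"hand":0,"dp":[0,0,0],"angular":[0,0,0]}]' 20
python3 - <<'E'
from h import *
st();d=grab("top")
xs,ys,G=gap(d)
a=cv2.resize(np.clip(G,0,255).astype(np.uint8)[::-1,::-1],None,fx=8,fy=16,interpolation=cv2.INTER_NEAREST)
cv2.imwrite("pics/gap3.png",a)
print(bar(d))
e=grab("side"); import pickle
# tall tube: stopper from side depth
P=[]
for v in range(300,370):
  for u in range(215,265):
    p=world(e,u,v)
    if .06<p[2]<.115 and np.hypot(p[0]-.5227,p[1]-.3173)<.02:P.append(p)
P=np.array(P);print(len(P),P.mean(0),P.min(0),P.max(0))
E
```

```text
time: 7.35
tcp_pos: [0.5107, -0.0039, 0.1802]
tool_rot: [[0.715, 0.7, 0.001], [0.7, -0.715, -0.0], [0.0, 0.001, -1.0]]
contact_force: [0.1, -0.4, 0.4]
opening: 0.0424
grasp_force: 0.0
time: 7.85
tcp_pos: [0.5157, 0.1962, 0.1802]
tool_rot: [[0.409, 0.913, 0.001], [0.913, -0.409, 0.0], [0.0, 0.001, -1.0]]
contact_force: [-0.0, -0.7, -0.6]
opening: 0.0427
grasp_force: 0.0
time: 8.35
tcp_pos: [0.5232, 0.3075, 0.1797]
tool_rot: [[0.148, 0.989, 0.0], [0.989, -0.148, -0.0], [-0.0, 0.0, -1.0]]
contact_force: [0.8, 0.1, -0.4]
opening: 0.0426
grasp_force: 0.0
t 8.35 p [0.5232 0.3075 0.1797] yaw -0.149 z [ 0. -0. -1.] open 0.0426 q [ 0.43  0.5   1.43 -0.    1.22  0.58] F [ 0.8  0.1 -0.4] 0.0
(101, array([ 0.5631, -0.2655,  0.08  ]), array([0.0037, 0.0113]), np.float64(-2.7426524861685273))
443 [0.52306809 0.32403697 0.09206719] [0.5139117  0.30878516 0.0600319 ] [0.53545386 0.33156441 0.11032114]
```

View pics/gap3.png

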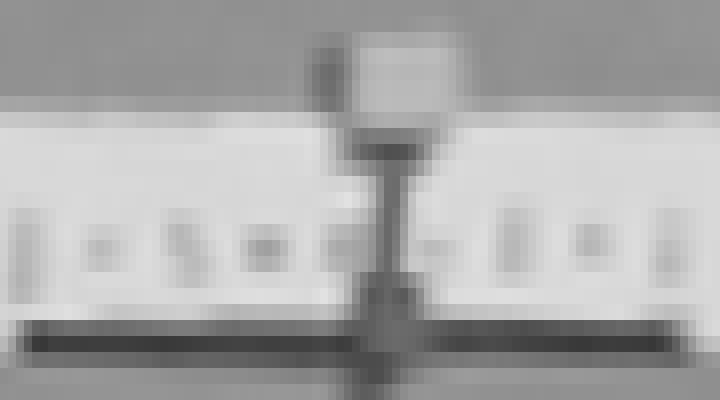

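The pointer and mark now coincide at column 390. Next I'll lower onto the tube.

```bash

python3 -m inch '[{"hand":0.2,"dp":[0,0.21,-0.3],"angular":[0,0,0]},{"hand":0.2,"dp":[0,0,-0.7],"angular":[0,0,0]},{"hand":0.2,"dp":[0,0,-0.5],"angular":[0,0,0]},{"hand":0.2,"dp":[0,0,-0.3],"angular":[0,0,0]},{"hand":0.2,"dp":[0,0,-0.2],"angular":[0,0,0]}]' 25
python3 -m inch '[{"hand":0.2,"dp":[0,0,-0.2],"angular":[0,0,0]},{"hand":0.2,"dp":[0,0,-0.2],"angular":[0,0,0]},{"hand":0.2,"dp":[0,0,-0.2],"angular":[0,0,0]},{"hand":0.2,"dp":[0,0,-0.15],"angular":[0,0,0]},{"hand":0.2,"dp":[0,0,0],"angular":[0,0,0]}]' 25
python3 -m inch '[{"hand":-1,"dp":[0,0,0],"angular":[0,0,0]},{"hand":-1,"dp":[0,0,0],"angular":[0,0,0]},{"hand":-1,"dp":[0,0,0],"angular":[0,0,0]},{"hand":-1,"dp":[0,0,0],"angular":[0,0,0]},{"hand":-1,"dp":[0,0,0],"angular":[0,0,0]}]' 25
```

```text
time: 8.95
tcp_pos: [0.5228, 0.317, 0.0772]
tool_rot: [[0.15, 0.989, -0.002], [0.989, -0.15, -0.001], [-0.001, -0.002, -1.0]]
contact_force: [-0.5, -0.0, 0.4]
opening: 0.0512
grasp_force: 0.0
time: 9.45
tcp_pos: [0.523, 0.3174, 0.0407]
tool_rot: [[0.149, 0.989, -0.001], [0.989, -0.149, -0.001], [-0.001, -0.001, -1.0]]
contact_force: [0.1, -0.1, -0.7]
opening: 0.0511
grasp_force: 0.0
time: 9.95
tcp_pos: [0.5239, 0.3177, 0.0421]
tool_rot: [[0.149, 0.989, 0.001], [0.989, -0.149, 0.0], [0.001, 0.001, -1.0]]
contact_force: [-0.8, -0.2, 5.6]
opening: 0.0201
grasp_force: 24.2
```

```bash
python3 - <<'E'
from h import *
d=grab("side");u,v=map(int,proj(d,(.523,.318,.09)));print(u,v)
u0=max(0,u-70);v0=max(0,v-60)
cv2.imwrite("pics/s2.png",cv2.resize(d["image"][v0:v0+110,u0:u0+140],None,fx=5,fy=5,interpolation=cv2.INTER_CUBIC));print(u0,v0)
for vv in range(v-20,v+45,3):print(vv,[world(d,uu,vv).round(3).tolist() for uu in(u-3,u,u+3)])
E
```

```text
240 329
170 269
309 [[0.516, 0.338, 0.143], [0.511, 0.338, 0.145], [0.506, 0.34, 0.147]]
312 [[0.516, 0.337, 0.138], [0.512, 0.336, 0.138], [0.507, 0.339, 0.142]]
315 [[0.517, 0.337, 0.132], [0.512, 0.338, 0.135], [0.507, 0.34, 0.138]]
318 [[0.527, 0.318, 0.109], [0.513, 0.338, 0.129], [0.508, 0.338, 0.131]]
321 [[0.525, 0.322, 0.109], [0.52, 0.322, 0.109], [0.511, 0.333, 0.121]]
324 [[0.521, 0.33, 0.11], [0.518, 0.327, 0.109], [0.511, 0.333, 0.115]]
327 [[0.521, 0.331, 0.107], [0.519, 0.327, 0.103], [0.511, 0.333, 0.11]]
330 [[0.522, 0.33, 0.1], [0.518, 0.329, 0.1], [0.513, 0.332, 0.103]]
333 [[0.524, 0.328, 0.092], [0.52, 0.325, 0.09], [0.512, 0.333, 0.099]]
336 [[0.524, 0.327, 0.086], [0.52, 0.327, 0.086], [0.513, 0.333, 0.094]]
339 [[0.524, 0.329, 0.082], [0.521, 0.326, 0.08], [0.515, 0.33, 0.085]]
342 [[0.525, 0.326, 0.074], [0.521, 0.327, 0.075], [0.513, 0.333, 0.083]]
345 [[0.526, 0.327, 0.069], [0.521, 0.327, 0.07], [0.514, 0.332, 0.077]]
348 [[0.526, 0.327, 0.063], [0.522, 0.327, 0.064], [0.515, 0.332, 0.071]]
351 [[0.526, 0.327, 0.058], [0.522, 0.328, 0.059], [0.519, 0.324, 0.057]]
354 [[0.527, 0.327, 0.051], [0.522, 0.327, 0.052], [0.519, 0.323, 0.05]]
357 [[0.527, 0.327, 0.046], [0.523, 0.327, 0.046], [0.52, 0.323, 0.043]]
360 [[0.529, 0.325, 0.037], [0.523, 0.327, 0.041], [0.52, 0.324, 0.039]]
363 [[0.528, 0.327, 0.034], [0.524, 0.326, 0.034], [0.519, 0.327, 0.036]]
366 [[0.526, 0.333, 0.034], [0.522, 0.331, 0.033], [0.518, 0.33, 0.033]]
369 [[0.524, 0.337, 0.033], [0.519, 0.337, 0.034], [0.516, 0.335, 0.033]]
372 [[0.522, 0.342, 0.033], [0.518, 0.34, 0.032], [0.513, 0.341, 0.034]]
```

View pics/s2.png

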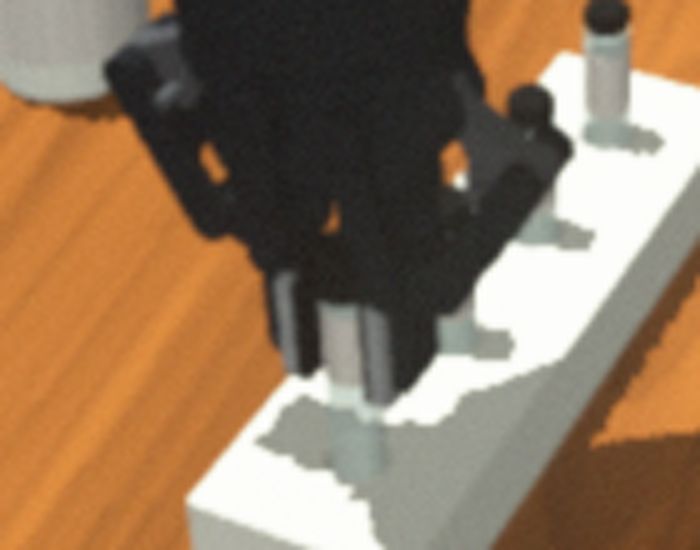

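The pads have closed on the 22 mm stopper, which is why the opening reads 20 mm, with gaps beside the glass at crop (310,340) and (360,340). I'll open, go down about 9 mm and re-grip on the glass.

```bash

python3 -m inch '[{"hand":0.2,"dp":[0,0,0],"angular":[0,0,0]},{"hand":0.2,"dp":[0,0,0],"angular":[0,0,0]},{"hand":0.2,"dp":[0,0,-0.1],"angular":[0,0,0]},{"hand":0.2,"dp":[0,0,-0.08],"angular":[0,0,0]},{"hand":0.2,"dp":[0,0,0],"angular":[0,0,0]}]' 25
python3 -m inch '[{"hand":-1,"dp":[0,0,0],"angular":[0,0,0]},{"hand":-1,"dp":[0,0,0],"angular":[0,0,0]},{"hand":-1,"dp":[0,0,0],"angular":[0,0,0]},{"hand":-1,"dp":[0,0,0],"angular":[0,0,0]},{"hand":-1,"dp":[0,0,0],"angular":[0,0,0]}]' 25
```

```text
time: 10.5
tcp_pos: [0.523, 0.3174, 0.0318]
tool_rot: [[0.149, 0.989, -0.001], [0.989, -0.149, -0.001], [-0.001, -0.001, -1.0]]
contact_force: [0.5, 0.7, 0.7]
opening: 0.0512
grasp_force: 0.0
time: 11.0
tcp_pos: [0.5236, 0.3176, 0.0328]
tool_rot: [[0.149, 0.989, 0.0], [0.989, -0.149, 0.0], [0.0, 0.0, -1.0]]
contact_force: [-0.5, -0.3, 1.2]
opening: 0.0166
grasp_force: 24.3
```

```bash

python3 -m inch '[{"hand":-1,"dp":[0,0,0.2],"angular":[0,0,0]},{"hand":-1,"dp":[0,0,0.3],"angular":[0,0,0]},{"hand":-1,"dp":[0,0,0.5],"angular":[0,0,0]},{"hand":-1,"dp":[0,0,0.6],"angular":[0,0,0]},{"hand":-1,"dp":[0,0,0.6],"angular":[0,0,0]}]' 30
python3 -m inch '[{"hand":-1,"dp":[0,0,0.6],"angular":[0,0,0]},{"hand":-1,"dp":[0,0,0.6],"angular":[0,0,0]},{"hand":-1,"dp":[0,0,0.4],"angular":[0,0,0]},{"hand":-1,"dp":[0,0,0.2],"angular":[0,0,0]},{"hand":-1,"dp":[0,0,0],"angular":[0,0,0]}]' 30
python3 -m inch '[{"hand":-1,"dp":[0.095,-0.5,0],"angular":[0,0,0]},{"hand":-1,"dp":[0.095,-0.75,0],"angular":[0,0,0]},{"hand":-1,"dp":[0.095,-0.75,0],"angular":[0,0,0]},{"hand":-1,"dp":[0.095,-0.75,0],"angular":[-0.125,-0.643,0]},{"hand":-1,"dp":[0.095,-0.75,0],"angular":[-0.125,-0.643,0]}]' 30
python3 -m inch '[{"hand":-1,"dp":[0.095,-0.75,0],"angular":[-0.125,-0.643,0]},{"hand":-1,"dp":[0.095,-0.75,0],"angular":[-0.125,-0.643,0]},{"hand":-1,"dp":[0.095,-0.75,0],"angular":[-0.125,-0.643,0]},{"hand":-1,"dp":[0.095,-0.75,0],"angular":[-0.125,-0.643,0]},{"hand":-1,"dp":[0.095,-0.75,0],"angular":[-0.125,-0.643,0]}]' 30
python3 -m inch '[{"hand":-1,"dp":[0.095,-0.75,0],"angular":[-0.125,-0.643,0]},{"hand":-1,"dp":[0,-0.55,0],"angular":[0,0,0]},{"hand":-1,"dp":[0,0,0],"angular":[0,0,0]},{"hand":-1,"dp":[0,0,0],"angular":[0,0,0]},{"hand":-1,"dp":[0,0,0],"angular":[0,0,0]}]' 30
cat > look.py <<'E'
from h import *
import sys
st();d=grab("side");t=grab("top")
s=state();zt=s["tool_rot"][:,2];f=s["tcp_pos"]+.0228*zt
print("foot est",f.round(4));u,v=map(int,proj(d,f));print("px",u,v)
u0=max(0,u-80);v0=max(0,v-60)
cv2.imwrite(sys.argv[1],cv2.resize(d["image"][v0:v0+120,u0:u0+160],None,fx=5,fy=5,interpolation=cv2.INTER_CUBIC));print(u0,v0)
import pickle;pickle.dump(d,open("last.pkl","wb"))
E
python3 look.py pics/s3.png
```

```text
time: 11.5
tcp_pos: [0.5233, 0.3175, 0.1444]
tool_rot: [[0.149, 0.989, -0.0], [0.989, -0.149, -0.0], [-0.0, -0.0, -1.0]]
contact_force: [0.5, 0.2, -0.5]
opening: 0.0161
grasp_force: 29.2
time: 12.0
tcp_pos: [0.524, 0.3178, 0.2341]
tool_rot: [[0.149, 0.989, 0.002], [0.989, -0.149, 0.001], [0.001, 0.002, -1.0]]
contact_force: [0.9, -0.1, -0.6]
opening: 0.0163
grasp_force: 29.2
time: 12.5
tcp_pos: [0.5473, 0.1408, 0.2314]
tool_rot: [[0.15, 0.97, 0.193], [0.989, -0.145, -0.039], [-0.009, 0.197, -0.98]]
contact_force: [1.0, 0.7, -0.0]
opening: 0.0165
grasp_force: 29.2
time: 13.0
tcp_pos: [0.5701, -0.0462, 0.2324]
tool_rot: [[0.159, 0.764, 0.625], [0.987, -0.104, -0.123], [-0.029, 0.637, -0.771]]
contact_force: [2.6, 1.9, -1.0]
opening: 0.0163
grasp_force: 29.2
time: 13.5
tcp_pos: [0.5705, -0.0653, 0.2307]
tool_rot: [[0.144, 0.763, 0.63], [0.989, -0.104, -0.101], [-0.012, 0.638, -0.77]]
contact_force: [-0.4, 0.3, -0.7]
opening: 0.0162
grasp_force: 29.3
t 13.5 p [ 0.5705 -0.0653  0.2307] yaw -0.135 z [ 0.63  -0.101 -0.77 ] open 0.0162 q [-0.26  0.2   2.06  0.31  0.2  -0.4 ] F [-0.4  0.3 -0.7] 29.284431701526046
foot est [ 0.5851 -0.0673  0.2134]
px 284 146
204 86
```

View pics/s3.png

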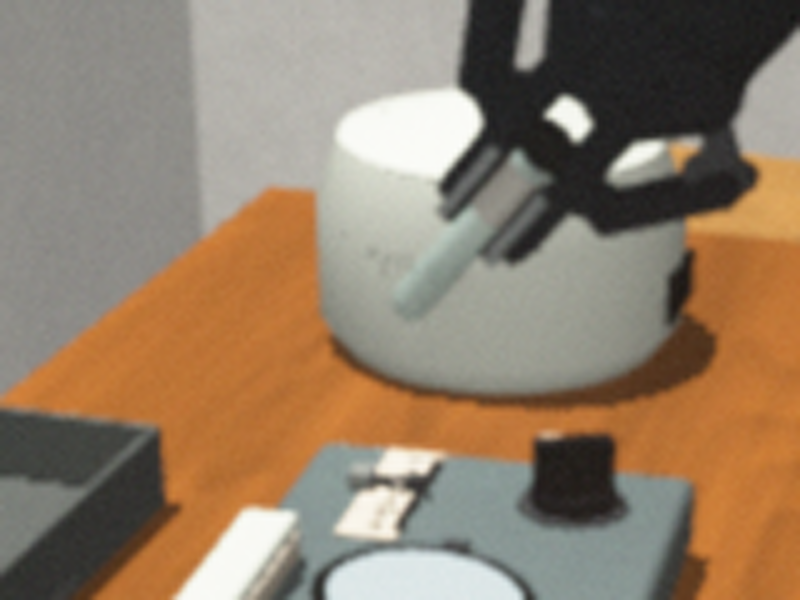

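The side view shows the tube tilted with its foot at crop (405,305). That is pixel (285,147), matching my estimate of (284,146), so the offset lies along the tool axis. Joint 5 is close to its 0.12 limit on this outward slant, so I'll slant the tube toward the base instead while staying high.

```bash

python3 -m inch '[{"hand":-1,"dp":[0.06,-0.08,0],"angular":[0.13,0.81,0]},{"hand":-1,"dp":[0.06,-0.08,0],"angular":[0.13,0.81,0]},{"hand":-1,"dp":[0.06,-0.08,0],"angular":[0.13,0.81,0]},{"hand":-1,"dp":[0.06,-0.08,0],"angular":[0.13,0.81,0]},{"hand":-1,"dp":[0.06,-0.08,0],"angular":[0.13,0.81,0]}]' 30
python3 -m inch '[{"hand":-1,"dp":[0.06,-0.08,0],"angular":[0.13,0.81,0]},{"hand":-1,"dp":[0.06,-0.08,0],"angular":[0.13,0.81,0]},{"hand":-1,"dp":[0.06,-0.08,0],"angular":[0.13,0.81,0]},{"hand":-1,"dp":[0.06,-0.08,0],"angular":[0.13,0.81,0]},{"hand":-1,"dp":[0.06,-0.08,0],"angular":[0.13,0.81,0]}]' 30
python3 -m inch '[{"hand":-1,"dp":[0.06,-0.08,0],"angular":[0.13,0.81,0]},{"hand":-1,"dp":[0.06,-0.08,0],"angular":[0.13,0.81,0]},{"hand":-1,"dp":[0,0,0],"angular":[0,0,0]},{"hand":-1,"dp":[0,0,0],"angular":[0,0,0]},{"hand":-1,"dp":[0,0,0],"angular":[0,0,0]}]' 30
python3 -c "
from h import *
st();s=state();print(s['tcp_pos']+.0228*s['tool_rot'][:,2])"
```

```text
time: 14.1
tcp_pos: [0.5863, -0.0844, 0.232]
tool_rot: [[0.14, 0.987, 0.084], [0.99, -0.139, -0.012], [-0.001, 0.085, -0.996]]
contact_force: [0.1, -0.4, -0.9]
opening: 0.0164
grasp_force: 29.2
time: 14.6
tcp_pos: [0.6016, -0.1043, 0.2313]
tool_rot: [[0.144, 0.854, -0.5], [0.99, -0.119, 0.081], [0.01, -0.506, -0.862]]
contact_force: [0.5, 0.7, -1.0]
opening: 0.0163
grasp_force: 29.2
time: 15.1
tcp_pos: [0.6073, -0.1121, 0.2323]
tool_rot: [[0.146, 0.713, -0.686], [0.989, -0.095, 0.112], [0.014, -0.695, -0.719]]
contact_force: [0.7, 1.5, 0.6]
opening: 0.0162
grasp_force: 29.3
t 15.1 p [ 0.6073 -0.1121  0.2323] yaw -0.133 z [-0.686  0.112 -0.719] open 0.0162 q [-0.25  0.94  0.64 -0.08  2.33 -0.14] F [0.7 1.5 0.6] 29.344098586589098
[ 0.59163331 -0.10957866  0.21586221]
```

Now I'll lower by 0.081 m and check against the camera.

```bash

python3 -m inch '[{"hand":-1,"dp":[0,-0.06,-0.3],"angular":[0,0,0]},{"hand":-1,"dp":[0,0,-0.5],"angular":[0,0,0]},{"hand":-1,"dp":[0,0,-0.5],"angular":[0,0,0]},{"hand":-1,"dp":[0,0,-0.3],"angular":[0,0,0]},{"hand":-1,"dp":[0,0,0],"angular":[0,0,0]}]' 30
python3 -m inch '[{"hand":-1,"dp":[0,0,0],"angular":[0,0,0]},{"hand":-1,"dp":[0,0,0],"angular":[0,0,0]},{"hand":-1,"dp":[0,0,0],"angular":[0,0,0]},{"hand":-1,"dp":[0,0,0],"angular":[0,0,0]},{"hand":-1,"dp":[0,0,0],"angular":[0,0,0]}]' 30
python3 look.py pics/s4.png
```

```text
time: 15.6
tcp_pos: [0.6062, -0.1153, 0.1498]
tool_rot: [[0.147, 0.708, -0.69], [0.989, -0.094, 0.114], [0.016, -0.699, -0.715]]
contact_force: [0.4, 0.6, -0.8]
opening: 0.0163
grasp_force: 29.3
time: 16.1
tcp_pos: [0.6073, -0.1155, 0.1513]
tool_rot: [[0.147, 0.71, -0.689], [0.989, -0.094, 0.113], [0.016, -0.698, -0.716]]
contact_force: [0.4, -0.1, -0.5]
opening: 0.016
grasp_force: 29.3
t 16.1 p [ 0.6073 -0.1155  0.1513] yaw -0.132 z [-0.689  0.113 -0.716] open 0.016 q [-0.25  1.    0.71 -0.07  2.2  -0.13] F [ 0.4 -0.1 -0.5] 29.345181500539184
foot est [ 0.5915 -0.1129  0.1348]
px 288 174
208 114
```

View pics/s4.png

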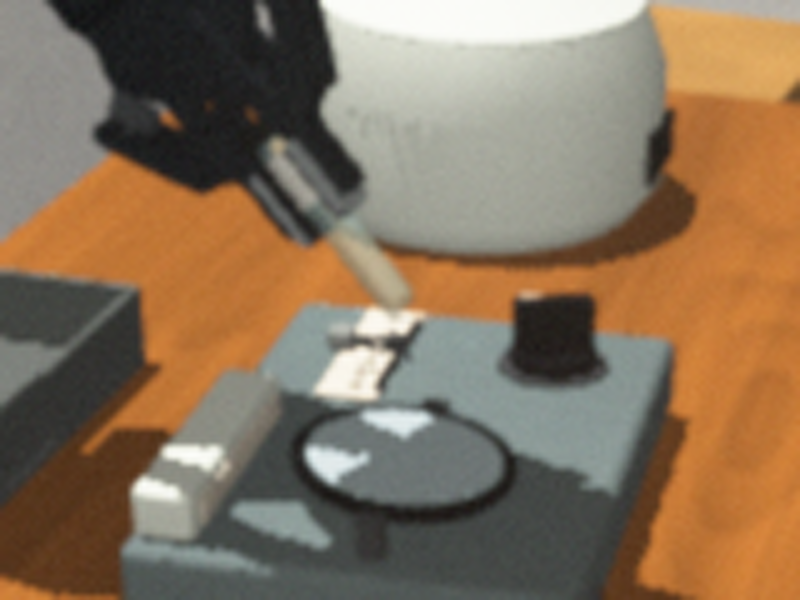

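The foot is at crop (400,300), pixel (288,174), exactly where I predicted. It hangs over the mirror at z ≈ 0.135 with a 44° tilt, and the pointer still meets the mark.

```bash
python3 -c "
from h import *
import pickle
d=pickle.load(open('last.pkl','rb'));print(world(d,286,172),state()['qd'].round(3))
print(env.close_job())"
```

```text
[ 0.59511204 -0.1064658   0.14352081] [-0.002  0.006  0.001  0.    -0.001 -0.001]
the job is handed in; nothing more can be done
None
```

I handed the job in (no verdict returned): the pointer is on the mark with the knob let go, and the tall tube is held still at about 44° with its foot over the mirror's middle, about 7 cm above it.

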